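# Pin the spice caddy's retaining bar shut

### The arm

A 6-joint arm with a two-finger parallel gripper is mounted at the origin on a cart in front of the work surface, level with it; the furniture and walls round the work are solid. World frame = base frame: x ahead of the robot, y to its left, z up, the work surface at z = 0. Lengths are in mm, angles in rad, forces in N, time in s.
With the tool pointing down it reaches from about 350 to 775 mm from the base axis. Payload 7.3 kg.
Tool frame: the origin (TCP) lies on the centre line of the jaws, within the pads' length; the fingertips stand finger_overhang ahead of it and the grasp point (between the pads) lies 8 mm behind it (finger_overhang is the distance from the TCP to the fingertips, in mm); z points along the fingers, y is the line along which they close (so a half turn about z gives the same grasp; the last joint's range is limited). The gripper opens to 92 mm and grips with 3 to 60 N. Pads are 19 mm wide; open, the fingers measure 130 mm over their backs; the gripper's body (75 mm by 190 mm) begins 47 mm behind the grasp point.
Start: joints at [0.996, 0.342, 1.524, -0, 1.275, -0.146], TCP at [218.272, 477.495, 237.741] pointing down, gripper open.
Joint ranges: [-2.53, 2.53], [-0.77, 2.02], [0.04, 2.7], [-1, 4.14], [0.28, 2.66], [-3.11, 3.11]. Speed limits (rad/s): [2.57, 2.57, 3.14, 3.14, 3.14, 3.14].

### API

Orientations are given as [roll, pitch, yaw] about the fixed x, y, z axes, in that order (R = Rz(yaw) Ry(pitch) Rx(roll)).
In Python, from plant import get_obs, capture, close_job, finger_overhang gives the robot as it stands.
- The arm moves only by the shell command python3 -m inch 'ROWS'. ROWS is JSON, one flat list of numbers, 7 for each row, row after row: the turn, a rotation vector about the tool's x, y, z scaled (see below), then the shift along the tool's x, y, z scaled (see below), then the closure, from -1 (fully open) to 1 (shut). In form: [ax, ay, az, tx, ty, tz, gripper, ax, ay, az, tx, ty, tz, gripper, ...]. A call has 1 to 10 rows; each row shifts and turns the commanded pose from where the row before left it, along the tool's axes as they then stand; what a row does not reach is not made up. The controller multiplies each number of a shift by 0.8 m and each number of a turn by 1.5 rad. A row lasts 1/12 s, in which the tool goes at most 41.7 mm and 7.16 degrees, less where a joint would pass 70% of its speed; a pose out of reach is approached as far as the arm can. A call with a number of a shift or a turn outside -1 to 1 is refused whole. A call with a gripper value outside its range is refused whole. The fingers move at their own pace and stop on an object; the grip force is fixed at half the most. Time passes only in rows, so rows that do not move let the fingers close. It gives the time, the measured TCP pose, the force, the opening and the grip force at its end, in the units of the state.
- get_obs(): the state, without advancing time (a new reading comes with each control period).
- capture(name): name is "scene" or "top"; returns a dict with "image" (384x512x3 uint8, red, green, blue), "mtx" (3x3 intrinsics, pixels), "distortion" ([k1, k2, p1, p2, k3] as OpenCV has them; the pictures are not rectified), "pose" (4x4, takes a point from camera to world coordinates). Camera axes: x right, y up, looking along -z (the intrinsics and any distortion apply to the point x, -y, -z); pixel columns grow to the right and rows downward; lengths in mm; the calibration is good to about 2 mm. A picture is of the moment at which its call begins. There is no depth.
- close_job(): hands the job in; it is judged then, once.
The state is a dict: "time": time; "joint_positions": joint angles; "dq": joint speeds; "tau": joint torques, N m; "tool_pos": TCP position; "tcp_rot": TCP orientation; "contact_force": force on the tool from outside, world axes, zero at the start; "moment": the same for the moment, N m; "grip_width": finger opening in mm; "finger_force": force on a finger pad.
Only numpy, scipy, OpenCV 4.12 (cv2) and the standard library are available. Lean on these libraries where they do the work, as an engineer would, in place of code of your own. Each camera call takes 0.05 s, during which the arm holds its last target. There are 200 camera calls.

### The job

The retaining bar across the front of the spice caddy has swung open. Push it fully shut, so that the brass ring on its end lies right over the steel ring on the caddy's post, then take the long pin with the red knob out of the wooden block and put it down through both rings until its collar rests on the upper one, and let go. Leave the short pin with the black knob in the block.

Things in the scene. Friction and masses are not known exactly. Their poses are not given: they have to be found in the camera images.
- caddy: Spice caddy fixed to the counter: dark wood base 90x220x10 mm, steel posts, jars on it up to 115 mm high. Origin: centre of underside; z up, x from open front to back (away from the robot), y along its width. Post ring, steel, vertical axis at own x -60, y -95 mm: 38 mm wide, through hole 22 mm, 66 to 82 mm high, free below. Bar's hinge: vertical at x -60, y +95 mm, 121 mm high.
- bar (a joint): Bar's hinge, rad: 0 = shut at its stop (along caddy y, rings in line), grows as the free end swings out to the front (-x); starts 0.3 to 0.6, limit 0.75. Flat dark bar 8 mm thick, 88 to 102 mm high; at its end, 190 mm from the hinge axis, a flared brass ring 86 to 104 mm high, outside 38 to 46 mm, hole 22 mm (30 at its mouth). Moves with under 1 N and stays where left.
- red_pin: Long pin, red knob, 50 to 100 g, upright in a hole (40 mm deep) of a fixed light wood block 130x50x45 mm. Origin: its tip, z up the pin; tip starts 5 mm over the counter. Bevelled shank 12 mm thick, 60 mm long; collar 40 mm wide, 60 to 65 mm above the tip; cylindrical knob 26 mm wide, 65 to 103 mm above the tip, to grip. Seated in the rings, its tip is 44 mm over the counter.
- black_pin: Short pin, black knob, in the block's other hole, 80 mm from the red pin along the block's length: same knob, collar and shank width, but shank only 30 mm long, too short for the job. Origin: its tip, 15 mm over the counter; z up. Its knob's top is 88 mm high, the red one's 108 mm.
Not all that is in view belongs to the job. Leave any green or turquoise look-alike of the red_pin alone.

How it is judged:
By the outcome, as a careful person would: the job done as asked, in the order asked, and still so for the second after the job is handed in, with the robot touching nothing.
It also fails if it takes over 56 s, if anything falls off the work surface, if the arm or the gripper's body presses on something with over 40 N, if the wrist force passes 120 N, or if a joint passes its speed limit or range.

## Working session

There is one attempt and no reset: what is moved stays moved. The work goes in short steps, Python scripts to look and compute and a shell command to move; the robot and the scene stay as the last step left them, time stands still between calls to the robot, and variables do not carry over. Pictures are saved under pics/ and viewed, at most 10 in all, crops included, and the job is handed in when it is done.

```bash
mkdir -p pics; ls; cat > h.py <<'E'
import numpy as np,cv2
from plant import *
def ray(c,uv):
    p=cv2.undistortPoints(np.array([[uv]],float),np.array(c["mtx"]),np.array(c["distortion"]))[0,0]
    T=np.array(c["pose"]);return T[:3,3],T[:3,:3]@np.array([p[0],-p[1],-1])
def atz(c,uv,z):
    o,d=ray(c,uv);return o+d*(z-o[2])/d[2]
def proj(c,P):
    T=np.array(c["pose"]);q=(np.atleast_2d(P)-T[:3,3])@T[:3,:3];q=q*[1,-1,-1]
    return cv2.projectPoints(q,np.zeros(3),np.zeros(3),np.array(c["mtx"]),np.array(c["distortion"]))[0][:,0]
def save(im,n): cv2.imwrite("pics/"+n,cv2.cvtColor(im,cv2.COLOR_RGB2BGR))
E
python3 - <<'E'
from h import *
import pickle
C={n:capture(n) for n in("scene","top")}
pickle.dump(C,open("c0.pkl","wb"))
im=np.hstack([C[n]["image"] for n in C])
save(C["top"]["image"],"top0.png");save(C["scene"]["image"],"scene0.png")
print(C["top"]["pose"],C["top"]["mtx"],C["scene"]["pose"],finger_overhang() if callable(finger_overhang) else finger_overhang); print(get_obs())
E
```

```text
pics
[[ 1.30576405e-02  9.97208314e-01 -7.35192260e-02  4.59027392e+02]
 [-9.99871813e-01  1.37030752e-02  8.28155924e-03 -5.60557939e+01]
 [ 9.26587920e-03  7.34016641e-02  9.97259414e-01  8.97992917e+02]
 [ 0.00000000e+00  0.00000000e+00  0.00000000e+00  1.00000000e+00]] [[425.48830118   0.         254.74516593]
 [  0.         425.48830118 191.46646483]
 [  0.           0.           1.        ]] [[-7.14869223e-01 -4.18044588e-01  5.60536097e-01  1.04553153e+03]
 [ 6.98986384e-01 -4.49559287e-01  5.56160483e-01  4.52377806e+02]
 [ 1.94943279e-02  7.89389112e-01  6.13583573e-01  6.37502302e+02]
 [ 0.00000000e+00  0.00000000e+00  0.00000000e+00  1.00000000e+00]] 11.0
{'time': 0.1, 'joint_positions': array([ 9.96004834e-01,  3.42632484e-01,  1.52491147e+00,  3.71658216e-06,
        1.27542485e+00, -1.45982382e-01]), 'dq': array([ 4.18117368e-04, -1.25342935e-03, -1.82250965e-03,  6.36568366e-06,
       -2.25493922e-03, -9.14664725e-04]), 'tau': array([ 1.58113591e-03, -4.32004237e+01, -2.44693333e+01,  7.19357771e-02,
        5.26465103e-02, -1.09653949e-04]), 'tool_pos': array([218.06590066, 477.1826789 , 237.12863286]), 'tcp_rot': array([-3.14023166e+00, -2.03697492e-04,  2.71278232e+00]), 'contact_force': array([0.54116893, 0.28670438, 1.05498879]), 'moment': array([ 0.0261118 , -0.00562967, -0.02799612]), 'finger_force': 0.0, 'grip_width': 91.76691343299552}
```

View pics/top0.png

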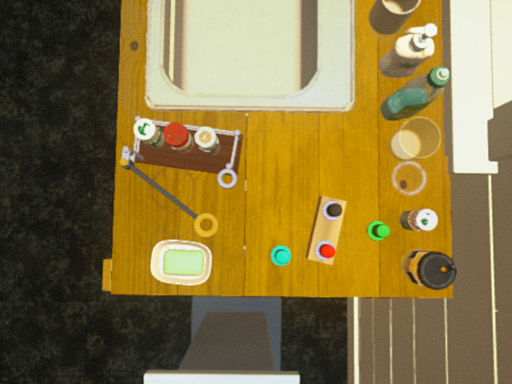

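View pics/scene0.png

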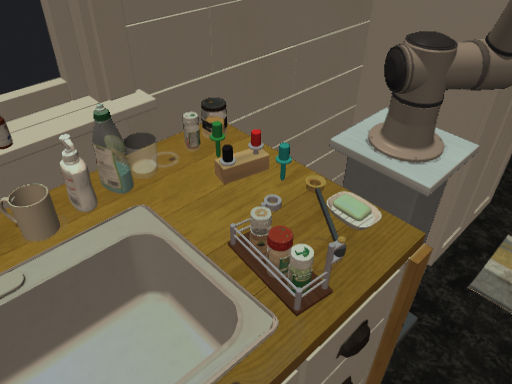

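Top view, candidates for the red pin: red knob in block (327,251), black knob (334,211), green pin (378,231), turquoise pin (281,256), red jar lid (177,134). I choose (327,251) because it is in the block. The post ring is at (228,178), the bar ring at (206,225) and the hinge at (127,157). Next is a close crop and measurements.

```bash
cat > m.py <<'E'
from h import *
import pickle
C=pickle.load(open("c0.pkl","rb"));t=C["top"];s=C["scene"]
im=t["image"]
save(np.hstack([cv2.resize(im[110:270,110:260],None,fx=3,fy=3,interpolation=2),cv2.resize(im[180:280,265:365],(480,480),interpolation=2)[:, :340]]),"crop0.png")
hsv=cv2.cvtColor(im,cv2.COLOR_RGB2HSV).astype(int)
def cen(m,x0,x1,y0,y1):
    ys,xs=np.nonzero(m[y0:y1,x0:x1]);return np.array([xs.mean()+x0,ys.mean()+y0]),len(xs)
H,S,V=hsv[...,0],hsv[...,1],hsv[...,2]
for n,m,b,z in [("red",((H<6)|(H>174))&(S>180)&(V>90),(312,342,238,266),108),("black",(V<70),(322,346,198,224),88),
  ("post",(S<90)&(V>110),(216,240,167,189),82)]:
    uv,k=cen(m,*b);print(n,uv,k,atz(t,uv,z).round(1))
for n,uv,z in [("bar ring",(206,225),104),("hinge",(127,157),121)]: print(n,atz(t,uv,z).round(1))
E
python3 m.py
```

```text
red [326.86458333 250.91666667] 96 [ 409.1 -197.1  108. ]
black [329.4 210.6] 30 [ 484.1 -205.5   88. ]
post [227.00421941 177.16877637] 237 [546.1  -9.   82. ]
bar ring [453.8  27.1 104. ]
hinge [576.5 172.8 121. ]
```

View pics/crop0.png

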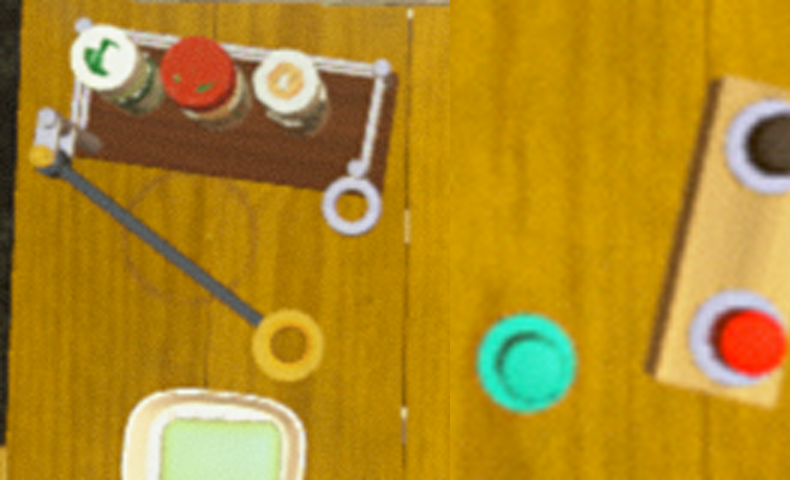

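```bash
cat > fit.py <<'E'
from h import *
import pickle
from scipy.optimize import least_squares
C=pickle.load(open("c0.pkl","rb"));t=C["top"];s=C["scene"]
def pts(p):
    x,y,a,th=p;R=np.array([[np.cos(a),-np.sin(a)],[np.sin(a),np.cos(a)]]);o=np.array([x,y])
    h=np.array([-60,95]);b=h+190*np.array([-np.sin(th),-np.cos(th)])
    f=lambda q,z:np.r_[o+R@q,z]
    return f(np.array([-60,-95]),82),f(b,104),f(h,121)
def res(p):
    P=np.array(pts(p));return np.r_[(proj(t,P)-[(227,178.1),(206,224.7),(124.5,161)]).ravel(),(proj(s,P[:2])-[(272.5,202),(316,182)]).ravel()]
r=least_squares(res,[600,80,0.1,.45],loss='soft_l1');print(r.x.round(3),r.fun.round(1));print(np.array(pts(r.x)).round(1))
x,y,a,th=r.x;print("yaw deg",np.degrees(a))
im=s["image"][100:220,190:350]
def res2(p): return np.r_[(proj(t,[[*p,108.]])-[(326.9,250.9)]).ravel(),.5*(proj(s,[[*p,108.]])-[(256,133)]).ravel()]
print(atz(t,(334,210.8),88),least_squares(res2,[409,-197]))
E
python3 fit.py | grep -v -E "jac|grad|status|nfev|njev|optim|active|message|success"
```

```text
[ 6.16568e+02  7.70620e+01 -1.30000e-01  5.20000e-01] [ 0.1 -0.2 -0.4  0.  -1.1 -0.2 -0.1 -2.7 -0.4 -1.2]
[[544.7  -9.3  82. ]
 [454.3  27.9 104. ]
 [569.4 179.1 121. ]]
yaw deg -7.474141149539734
         fun: [-2.645e-02 -1.692e-01  2.822e-01 -7.255e-01]
           x: [ 4.095e+02 -1.971e+02]
        cost: 0.3176344925246511
               [-5.462e-01 -7.037e-03]
               [-1.474e-01  1.420e-01]
               [ 7.009e-02  7.663e-02]]
```

```bash
cat > d.py <<'E'
import sys
from h import *
from scipy.spatial.transform import Rotation as Ro
x,y,z,yaw=map(float,sys.argv[1:5]);o=get_obs()
R=Ro.from_euler('xyz',o["tcp_rot"]);G=Ro.from_euler('xyz',[np.pi,0,yaw])
print("t",round(o["time"],2),"pos",o["tool_pos"].round(1),"rot",o["tcp_rot"].round(3),"F",o["contact_force"].round(1),"w",round(o["grip_width"],1),"gf",o["finger_force"])
d=np.array([x,y,z])-o["tool_pos"]
print("turn units",((R.inv()*G).as_rotvec()/1.5).round(4),"shift units(now axes)",(R.inv().apply(d)/800).round(4),"(goal axes)",(G.inv().apply(d)/800).round(4),"rows",np.linalg.norm(d)/41.7)
E
python3 -m inch '[0,0,-0.0667,0,0,0,1, 0,0,-0.0667,0,0,0,1, 0,0,-0.0667,0,0,0,1, 0,0,0,-0.03,-0.042,0,1, 0,0,0,-0.03,-0.042,0,1, 0,0,0,-0.03,-0.042,0,1, 0,0,0,-0.03,-0.042,0,1, 0,0,0,-0.03,-0.042,0,1, 0,0,0,-0.03,-0.042,0,1, 0,0,0,-0.03,-0.042,0,1]'; python3 d.py 434.9 75.6 160 3.01
```

```text
time: 0.93
tool_pos: [355.0, 220.8, 237.6]
tcp_rot: [3.142, -0.0, 3.013]
contact_force: [1.0, 0.7, -0.0]
grip_width: 29.9
finger_force: 0.0
t 0.93 pos [355.  220.8 237.6] rot [ 3.142 -0.     3.013] F [ 1.   0.7 -0. ] w 29.9 gf 0.0
turn units [ 0.     -0.0001  0.0022] shift units(now axes) [-0.1223 -0.1673  0.097 ] (goal axes) [-0.1229 -0.1669  0.097 ] rows 4.389989535594916
```

```bash
python3 -m inch '[0,0,0,-0.0245,-0.0335,0,1, 0,0,0,-0.0245,-0.0335,0,1, 0,0,0,-0.0245,-0.0335,0,1, 0,0,0,-0.0245,-0.0335,0,1, 0,0,0,-0.0245,-0.0335,0,1, 0,0,0,0,0,0.044,1, 0,0,0,0,0,0.044,1, 0,0,0,0,0,0.044,1, 0,0,0,0,0,0.044,1, 0,0,0,0,0,0,1]'; python3 d.py 543.4 61.2 97 3.01
```

```text
time: 1.77
tool_pos: [430.5, 77.0, 91.7]
tcp_rot: [-3.14, -0.012, 3.012]
contact_force: [-2.0, 0.9, 0.2]
grip_width: 0.4
finger_force: 0.0
t 1.77 pos [430.5  77.   91.7] rot [-3.14  -0.012  3.012] F [-2.   0.9  0.2] w 0.4 gf 0.0
turn units [-0.001  -0.0079  0.0016] shift units(now axes) [-0.1424 -0.0014 -0.0083] (goal axes) [-0.1425 -0.001  -0.0067] rows 2.736969197365005
```

```bash
python3 -m inch '[0,0,0,-0.01,0,0,1, 0,0,0,-0.01,0,0,1, 0,0,0,-0.01,0,0,1, 0,0,0,-0.012,0,0,1, 0,0,0,-0.012,0,0,1, 0,0,0,-0.012,0,0,1, 0,0,0,-0.012,0,0,1, 0,0,0,-0.012,0,0,1, 0,0,0,-0.012,0,0,1, 0,0,0,-0.012,0,0,1]'; python3 d.py 543.4 61.2 97 3.01
```

```text
time: 2.6
tool_pos: [526.3, 65.3, 97.3]
tcp_rot: [3.142, 0.0, 3.013]
contact_force: [-0.1, -0.5, 0.0]
grip_width: 0.2
finger_force: 0.3
t 2.6 pos [526.3  65.3  97.3] rot [3.142 0.    3.013] F [-0.1 -0.5  0. ] w 0.2 gf 0.2874767938919831
turn units [0.     0.0003 0.002 ] shift units(now axes) [-0.0218 -0.0024  0.0003] (goal axes) [-0.0218 -0.0023  0.0003] rows 0.4209624095679311
```

```bash
python3 -m inch '[0,0,0,-0.005,0,0,1, 0,0,0,-0.004,0,0,1, 0,0,0,-0.003,0,0,1, 0,0,0,-0.003,0,0,1, 0,0,0,-0.002,0,0,1]'|grep -E "pos|force"; for i in 1; do python3 -m inch '[0,0,0,-0.002,0,0,1, 0,0,0,-0.002,0,0,1]'|grep -E "pos|force"; done;python3 - <<'E'
from h import *
import pickle
C={n:capture(n) for n in("scene","top")};pickle.dump(C,open("c1.pkl","wb"))
save(np.hstack([cv2.resize(C["top"]["image"][110:270,110:260],None,fx=3,fy=3,interpolation=2)[:400,:400],cv2.resize(C["scene"]["image"][140:273,220:353],(400,400),interpolation=2)]),"c1.png")
E
```

```text
tool_pos: [538.6, 63.8, 96.9]
contact_force: [-0.1, -0.4, 1.2]
finger_force: 0.3
tool_pos: [539.1, 63.7, 96.7]
contact_force: [-13.4, 1.0, 9.8]
finger_force: 6.9
```

View pics/c1.png

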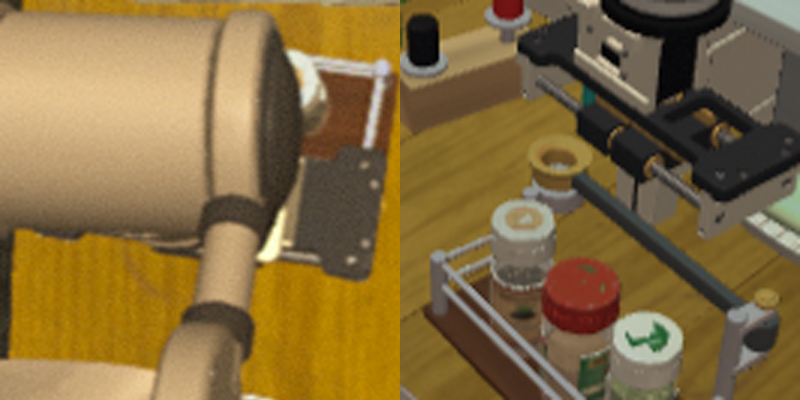

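Scene view: the bar's brass ring at crop (558,160) sits over the steel ring, and the force rises to 13 N, so the bar is at its stop. Backing off and going to the red pin.

```bash
python3 -m inch '[0,0,0,0.02,0,0,1, 0,0,0,0.04,0,0,1, 0,0,0,0,0,-0.05,-1, 0,0,0,0,0,-0.05,-1, 0,0,0,0.012,-0.05,0,-1, 0,0,0,0.012,-0.05,0,-1, 0,0,0,0.012,-0.05,0,-1, 0,0,0,0.012,-0.05,0,-1, 0,0,0,0.012,-0.05,0,-1, 0,0,0,0,0,0,-1]'|grep time; python3 d.py 409.5 -197.1 84 3.01
```

```text
time: 4.12
t 4.12 pos [ 419.1 -128.4  177.3] rot [-3.139e+00  1.000e-03  3.007e+00] F [ 0.4 -0.   0.4] w 49.4 gf 0.0
turn units [-0.0017  0.0005 -0.0021] shift units(now axes) [ 0.0005 -0.0864  0.1168] (goal axes) [ 0.0007 -0.0867  0.1166] rows 2.7871935763323945
```

```bash
python3 -m inch '[0,0,0,0,-0.045,0,-1, 0,0,0,0.0005,-0.0415,0,-1, 0,0,0,0,0,0,-1, 0,0,0,0,0,0,-1, 0,0,0,0,0,0,-1]'|grep time; python3 d.py 409.5 -197.1 84 3.01
python3 - <<'E'
from h import *
import pickle
C={n:capture(n) for n in("scene","top")};pickle.dump(C,open("c2.pkl","wb"))
save(np.hstack([cv2.resize(C["top"]["image"][120:270,200:350],(400,400),interpolation=2),cv2.resize(C["scene"]["image"][90:223,200:333],(400,400),interpolation=2)]),"c2.png")
E
```

```text
time: 4.53
t 4.53 pos [ 411.6 -190.6  176.8] rot [ 3.141 -0.     3.012] F [0.2 0.9 0.6] w 82.8 gf 0.0
turn units [ 0.0005 -0.0001  0.0016] shift units(now axes) [ 0.0016 -0.0084  0.116 ] (goal axes) [ 0.0016 -0.0084  0.116 ] rows 2.231921597383055
```

View pics/c2.png

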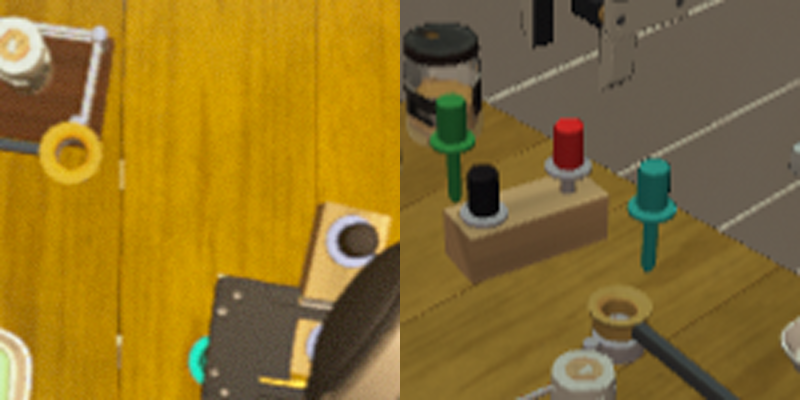

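The top view shows the brass ring closed over the post at crop (71,152). The scene view shows the red pin still in the block between the green and turquoise look-alikes. Descending on the red pin.

```bash
python3 -m inch '[0,0,0,0.0016,-0.0084,0,-1, 0,0,0,0,0,0,-1, 0,0,0,0,0,0.04,-1, 0,0,0,0,0,0.03,-1, 0,0,0,0,0,0,-1]'|grep time; python3 d.py 409.5 -197.1 84 3.01
python3 - <<'E'
from h import *
import pickle
C=pickle.load(open("c2.pkl","rb"));t=C["top"]
hsv=cv2.cvtColor(t["image"],cv2.COLOR_RGB2HSV).astype(int)
sub=t["image"][165:190,214:240].astype(int)
print(atz(t,(226.3,176.7),104), atz(t,(281,256),105))
sc=[]
# dark hole centroid / scene ring pixel
print(atz(C["scene"],(200+622*133/400,90+305*133/400),104))
print(proj(t,[[544.7,-9.3,104]]),proj(C["scene"],[[544.7,-9.3,104]]),(200+622*133/400,90+305*133/400))
E
```

```text
time: 5.05
t 5.05 pos [ 407.4 -195.9  117.5] rot [ 3.138 -0.006  3.013] F [-0.5  0.4  0.2] w 92.1 gf 0.0
turn units [ 0.0024 -0.0043  0.0023] shift units(now axes) [-0.003  -0.0013  0.0419] (goal axes) [-0.0027 -0.0011  0.0419] rows 0.806304081665805
[544.58445957  -8.96261179 104.        ] [ 398.53162975 -112.74112929  105.        ]
[344.23540322 179.50630612 104.        ]
[[226.48116003 176.64122387]] [[272.80861213 190.91554606]] (406.815, 191.4125)
```

```bash
python3 -m inch '[0,0,0,-0.001,-0.0012,0,-0.1, 0,0,0,0,0,0,-0.1, 0,0,0,0,0,0,-0.1, 0,0,0,0,0,0,-0.1, 0,0,0,0,0,0.02,-0.1, 0,0,0,0,0,0.02,-0.1, 0,0,0,0,0,0,-0.1]'|grep time; python3 d.py 409.5 -197.1 84 3.01
```

```text
time: 5.63
t 5.63 pos [ 409.4 -198.2   87.7] rot [ 3.140e+00 -2.000e-03  3.013e+00] F [-0.9  0.2 -0.2] w 52.1 gf 0.0
turn units [ 0.0009 -0.0015  0.0019] shift units(now axes) [-0.      0.0014  0.0046] (goal axes) [0.     0.0014 0.0046] rows 0.09285402979202546
```

```bash
python3 -m inch '[0,0,0,0,0.001,0.003,-0.1, 0,0,0,0,0,0,0.3, 0,0,0,0,0,0,1, 0,0,0,0,0,0,1, 0,0,0,0,0,0,1, 0,0,0,0,0,0,1, 0,0,0,0,0,0,1]'; python3 d.py 409.5 -197.1 84 3.01
```

```text
time: 6.22
tool_pos: [410.6, -198.2, 87.0]
tcp_rot: [-3.141, 0.001, 3.013]
contact_force: [-1.2, 0.3, 3.2]
grip_width: 25.5
finger_force: 30.0
t 6.22 pos [ 410.6 -198.2   87. ] rot [-3.141e+00  1.000e-03  3.013e+00] F [-1.2  0.3  3.2] w 25.5 gf 29.957466423511505
turn units [-0.0003  0.0007  0.002 ] shift units(now axes) [0.0016 0.0012 0.0037] (goal axes) [0.0016 0.0012 0.0037] rows 0.08074877833828399
```

```bash
python3 -m inch '[0,0,0,0,0,-0.01,1, 0,0,0,0,0,-0.02,1, 0,0,0,0,0,-0.02,1, 0,0,0,0,0,-0.03,1, 0,0,0,0,0,-0.04,1, 0,0,0,0,0,-0.03,1, 0,0,0,0,0,0,1, 0,0,0,0,0,0,1]'|grep -E "force|width"; python3 d.py 544.6 -9.2 230 3.01
python3 - <<'E'
from h import *
c=capture("scene");save(cv2.resize(c["image"][60:220,170:330],(480,480),interpolation=2),"c3.png")
E
```

```text
contact_force: [0.0, -0.3, -0.6]
grip_width: 24.9
finger_force: 29.9
t 6.88 pos [ 410.7 -198.2  207.8] rot [-3.140e+00  3.000e-03  3.013e+00] F [ 0.  -0.3 -0.6] w 24.9 gf 29.949732720851898
turn units [-0.0008  0.0018  0.002 ] shift units(now axes) [-0.1358  0.2558 -0.0277] (goal axes) [-0.1349  0.2562 -0.0277] rows 5.580503294781254
```

View pics/c3.png

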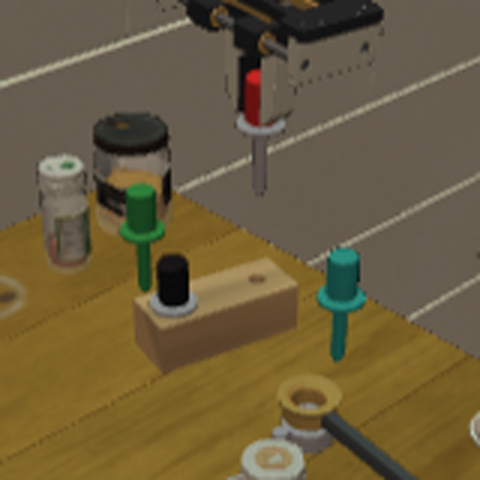

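The red pin is held upright, with its tip at crop (260,193). The black pin is still in the block. Carrying it over the rings.

```bash
python3 -m inch '[0,0,0,0,0,-0.028,1, 0,0,0,-0.0226,0.0427,0,1, 0,0,0,-0.0226,0.0427,0,1, 0,0,0,-0.0226,0.0427,0,1, 0,0,0,-0.0226,0.0427,0,1, 0,0,0,-0.0226,0.0427,0,1, 0,0,0,-0.0226,0.0427,0,1, 0,0,0,0,0,0,1, 0,0,0,0,0,0,1]'|grep -E "width"; python3 d.py 544.6 -9.2 195 3.01
```

```text
grip_width: 25.8
t 7.68 pos [543.9  -6.8 226.7] rot [ 3.141 -0.004  3.017] F [ 0.3 -0.5  0. ] w 25.8 gf 29.94918555021286
turn units [ 0.0001 -0.0027  0.0043] shift units(now axes) [-0.0014 -0.0028  0.0396] (goal axes) [-0.0013 -0.0028  0.0396] rows 0.7628821880481006
```

```bash
python3 -m inch '[0,0,0,-0.0018,-0.0026,0,1, 0,0,0,0,0,0.02,1, 0,0,0,0,0,0.017,1, 0,0,0,0,0,0,1, 0,0,0,0,0,0,1]'|grep -E "width"; python3 d.py 545.5 -9.2 126 3.01
python3 - <<'E'
from h import *
c=capture("scene");save(cv2.resize(c["image"][120:240,220:340],(480,480),interpolation=2),"c4.png")
T=get_obs()["tool_pos"];print(proj(c,[[544.6,-9.2,104],[T[0]-1,T[1],T[2]-82]])*4-[880,480])
E
```

```text
grip_width: 25.0
t 8.1 pos [544.4 -12.1 198.7] rot [-3.142e+00 -2.000e-03  3.011e+00] F [ 0.  -0.1  0.2] w 25.0 gf 29.949161410331726
turn units [-0.     -0.0016  0.0007] shift units(now axes) [-0.0011  0.0038  0.0909] (goal axes) [-0.0009  0.0038  0.0909] rows 1.7460780089847496
[[211.51376324 283.66840361]
 [209.28568797 259.39874556]]
```

View pics/c4.png

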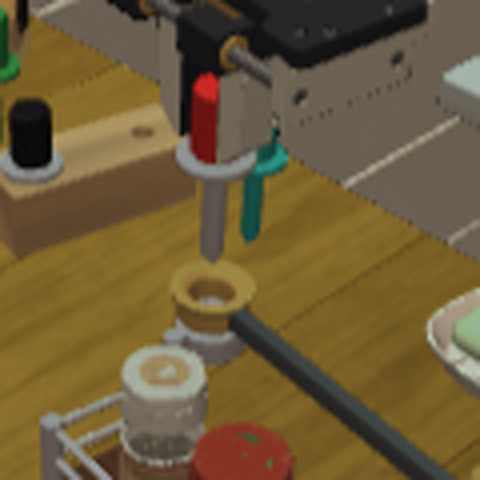

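The tip at crop (211,261) lines up with the ring mouth at (213,287). Lowering.

```bash
python3 -m inch '[0,0,0,-0.0005,0.0015,0,1, 0,0,0,0,0,0.01,1, 0,0,0,0,0,0.01,1, 0,0,0,0,0,0.01,1, 0,0,0,0,0,0.01,1, 0,0,0,0,0,0,1]'|grep -E "pos|force|width"; python3 d.py 545.5 -9.2 126 3.01
```

```text
tool_pos: [544.7, -9.5, 165.0]
contact_force: [-0.5, 0.0, -0.8]
grip_width: 25.9
finger_force: 29.9
t 8.65 pos [544.7  -9.5 165. ] rot [ 3.141 -0.004  3.013] F [-0.5  0.  -0.8] w 25.9 gf 29.9492284655571
turn units [ 0.0001 -0.0026  0.002 ] shift units(now axes) [-0.0011  0.0005  0.0488] (goal axes) [-0.0009  0.0005  0.0488] rows 0.9362617213996208
```

```bash
python3 -m inch '[0,0,0,0,0,0.01,1, 0,0,0,0,0,0.01,1, 0,0,0,0,0,0.01,1, 0,0,0,0,0,0.008,1, 0,0,0,0,0,0.003,1, 0,0,0,0,0,0,1]'|grep -E "pos|force|width"; python3 -m inch '[0,0,0,0,0,0.002,1, 0,0,0,0,0,0.002,1, 0,0,0,0,0,0,1]'|grep -E "pos|force|width"
```

```text
tool_pos: [545.5, -9.7, 133.6]
contact_force: [-0.5, -0.2, 0.2]
grip_width: 25.3
finger_force: 29.9
tool_pos: [546.0, -9.8, 131.3]
contact_force: [0.6, 0.6, -0.4]
grip_width: 25.5
finger_force: 29.9
```

```bash
python3 -m inch '[0,0,0,0,0,0.002,1, 0,0,0,0,0,0.002,1, 0,0,0,0,0,0,1]'|grep -E "pos|force:"; python3 -m inch '[0,0,0,0,0,0.002,1, 0,0,0,0,0,0,1]'|grep -E "pos|force:"
```

```text
tool_pos: [545.8, -9.7, 127.9]
contact_force: [0.6, 0.6, -0.8]
finger_force: 29.9
tool_pos: [545.8, -9.7, 126.3]
contact_force: [-1.1, 0.4, 0.0]
finger_force: 29.9
```

```bash
python3 -m inch '[0,0,0,0,0,0.0015,1, 0,0,0,0,0,0,1]'|grep -E "pos|force:"; python3 -m inch '[0,0,0,0,0,0.0015,1, 0,0,0,0,0,0,1]'|grep -E "pos|force:"
```

```text
tool_pos: [546.0, -9.8, 126.1]
contact_force: [-1.3, -0.4, 5.0]
finger_force: 30.0
tool_pos: [546.1, -9.9, 125.9]
contact_force: [-4.9, 0.2, 12.0]
finger_force: 30.0
```

The collar is resting on the ring (12 N up). Releasing and retreating.

```bash
python3 -m inch '[0,0,0,0,0,-0.001,1, 0,0,0,0,0,0,0.2, 0,0,0,0,0,0,0, 0,0,0,0,0,0,-0.1, 0,0,0,0,0,0,-0.1, 0,0,0,0,0,0,-0.1]'|grep -E "pos|force:|width"; python3 -m inch '[0,0,0,0,0,-0.01,-0.1, 0,0,0,0,0,-0.02,-0.1, 0,0,0,0,0,-0.04,-0.1, 0,0,0,0,0,-0.05,-0.1, 0,0,0,0.04,0,0,-0.1, 0,0,0,0.05,0,0,-0.1, 0,0,0,0.05,0,0,-0.1, 0,0,0,0,0,0,-0.1, 0,0,0,0,0,0,-0.1]'|grep -E "time|pos|force:|width"
python3 - <<'E'
from h import *
c=capture("scene");t=capture("top");save(np.hstack([cv2.resize(t["image"][120:270,200:350],(400,400),interpolation=2),cv2.resize(c["image"][110:243,200:333],(400,400),interpolation=2)]),"c5.png")
E
```

```text
tool_pos: [545.9, -9.7, 124.7]
contact_force: [-0.4, 0.9, -0.2]
grip_width: 49.1
finger_force: 0.0
time: 11.4
tool_pos: [433.3, 4.9, 221.7]
contact_force: [1.0, -0.7, -0.1]
grip_width: 50.7
finger_force: 0.0
```

View pics/c5.png

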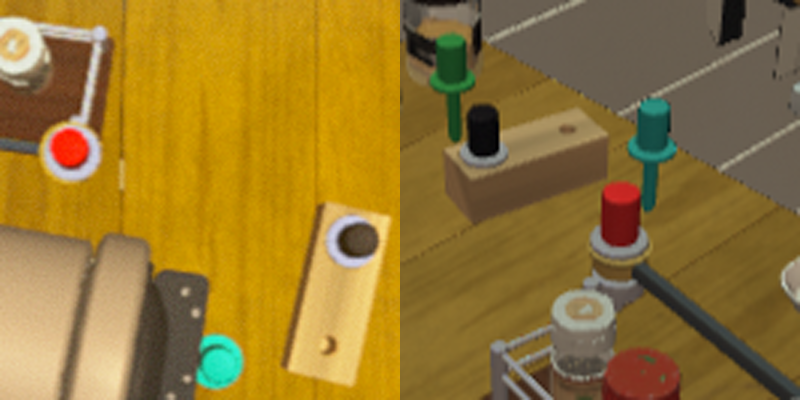

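The pin is upright in both rings with its collar on the brass ring (crop 620,245). The black pin is still in the block and the gripper is clear.

```bash
python3 -c "from plant import close_job;print(close_job())"
```

```text
the job is handed in; nothing more can be done
None
```

The bar is pushed shut, the red pin is seated through both rings with its collar on the brass ring and released, the black pin is still in the block, and the job is handed in at about 11.5 s on the robot's clock.

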